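# Pop the handset compartment

### The job

The mug is standing on the black push-to-open lid of the white console. Slide it along, upright and without lifting it, onto the fixed white top beside the lid so it is wholly off the lid; then press down near the free edge of the shut lid until its catch lets go, and let it spring ajar by itself. Leave the mug standing on the white top, the lid ajar, and the other things on the table where they are.

Things in the scene. Friction and masses are not known exactly. Their poses are not given: they have to be found in the camera images.
- console: Low white media console, fixed: 200 mm deep (its x), 420 wide (its y), 90 high. Origin: centre of its underside; z up, front = -x side, roughly towards the robot. From y -210 to +5 mm its top is solid, flat, white (z 90). Black lid at y +10 to +195, x -100 to +80 mm, upper face z 91: a thing slid from lid to white top steps down 1 mm. White wall, 90 high, at y +200 to +210.
- top_mid (a point): Middle of the fixed white top, on its surface (console x 0, y -110, z 90 mm): room for the mug.
- lid_press (a point): Good place to press: on the black lid's upper face, mid-width, 12 mm in from its free front edge (console x -88, y +102.5, z 91 mm when shut); moves with the lid. Touch latch: about 5 mm down here (some 7 N; stop at 7.5 mm) lets the catch go for good; when the finger lifts, a spring swings the lid up in under a second. It does not catch again. The mug's weight alone does not trip it.
- lid (a joint): Angle of the black lid (180 x 185 mm, 10 mm thick) about its hinge along console y at console x +80, z 81 mm. 0 = shut and caught, positive = open upwards, about -0.03 = pressed in to where the catch lets go, -0.045 = stop. Sprung ajar it rests at about 0.46 rad, its free edge some 80 mm higher than when shut.
- mug: Loose grey mug with a dark band, about 300 g, 88 mm tall, outer radius 43 mm at its widest (14 mm above the foot), 37 at the rim. Origin: centre of underside, z up; handle on its +y side, reaching 74 mm from the axis. Starts on the lid, handle roughly to the console's front (within 25 deg), clear of the side to push on. Pushed within 45 mm of its foot it slides without tipping.
- remote: Black remote control lying on the table, 45 x 160 x 18 mm, long side along its y; origin centre of underside. Leave alone.
- candle: Amber glass candle jar with metal cap, 70 mm diameter, 75 mm tall; origin centre of underside. Leave alone.
- statuette: Small brass-coloured statuette, foot 56 mm diameter, 147 mm tall; origin centre of underside. Leave alone.
- tumbler: Blue ceramic cup, 72 mm diameter, 100 mm tall; origin centre of underside. Leave alone.
Not all that is in view belongs to the job. Leave any red look-alike of the mug alone.

How it is judged (in metres and radians):
On the way, in this order (a step that is already met when the one before it is completed fails the run):
1. the mug stands still and upright on the fixed white top, wholly off the lid, with the lid still shut (y of mug in the frame of console between -0.21 and -0.033 m and z of mug in the frame of console between 0.085 and 0.096 m and angle between mug's own z axis and vertical below 0.1 rad and linear speed of mug below 0.02 m/s and value of joint lid below 0.05 rad), for 0.2 s.
2. the lid, pressed, has been let go by its catch and sprung ajar (value of joint lid above 0.3 rad), for 0.2 s.
At the end, for the whole second after the job is handed in: The lid stands ajar at 0.3 to 0.7 rad, at rest; the mug stands upright (within 0.1 rad) and at rest on the fixed white top, its axis at least 43 mm clear of the lid's edge and not touching it; the other loose things are within 20 mm of their starts (y of mug in the frame of console between -0.21 and -0.033 m and z of mug in the frame of console between 0.085 and 0.096 m and angle between mug's own z axis and vertical below 0.1 rad and linear speed of mug below 0.02 m/s and value of joint lid between 0.3 and 0.7 rad and velocity of joint lid between -0.05 and 0.05 rad/s and contact force between mug and lid below 0.05 N and distance of each of remote, candle, statuette, tumbler from where it was at the start of the episode below 0.02 m).
It fails at once if the mug is lifted, or falls off the console (z of mug in the frame of console above 0.106 m or z of mug in the frame of console below 0.08 m).
It fails at once if the mug is tipped (angle between mug's own z axis and vertical above 0.3 rad).
It fails at once if the lid springs open with the mug still over it (value of joint lid above 0.1 rad and y of mug in the frame of console above -0.025 m).
It fails at once if another thing on the table is moved or knocked over (distance of any of remote, candle, statuette, tumbler from where it was at the start of the episode above 0.03 m).
It also fails if it takes over 51 s, if anything falls off the work surface, if the arm or the gripper's body presses on something with over 40 N, if the wrist force passes 120 N, or if a joint passes its speed limit or range.

### The arm

A 6-joint arm with a two-finger parallel gripper is mounted at the origin on the work surface. World frame = base frame: x ahead of the robot, y to its left, z up, the work surface at z = 0. Lengths are in mm, angles in rad, forces in N, time in s.
With the tool pointing down it reaches from about 325 to 1000 mm from the base axis. Payload 5.1 kg.
Tool frame: the origin (TCP) lies at the very end of the fingers, on their centre line; the grasp point (between the pads) lies r.tcp_to_grasp behind it (r.tcp_to_grasp is the distance from the TCP to the grasp point, in mm); z points along the fingers, y is the line along which they close (so a half turn about z gives the same grasp; the last joint's range is limited). The gripper opens to 85 mm and grips with 20 to 120 N. Pads are 22 mm wide; open, the fingers measure 114 mm over their backs; the gripper's body (76 mm by 85 mm) begins 54 mm behind the grasp point. The pads swing forward as they close: fully open they stand 13 mm farther back than shut.
Start: joints at [1.251, 0.124, 1.65, -0, 1.367, -0.083], TCP at [152.508, 631.843, 231.322] pointing down, gripper open.
Joint ranges: [-2.61, 2.61], [-1.02, 2.33], [0.03, 2.71], [-1.35, 4.49], [0.32, 2.68], [-2.91, 2.91]. Speed limits (rad/s): [2.57, 2.57, 3.14, 3.14, 3.14, 3.14].

### API

Orientations are given as a rotation vector (axis times angle).
In Python, from cell import r gives the robot as it stands.
- The arm moves only by the tool apply_moves, never from a script. Its argument "commands" is a list of rows, each a list of 7 numbers: the shift along the tool's x, y, z each as a share of 30 mm, from -1 to 1, then the turn, a rotation vector about the tool's x, y, z each as a share of 0.1 rad, from -1 to 1, then the closure, from -1 (fully open) to 1 (shut). In form: [[x, y, z, wx, wy, wz, hand], ...]. A call has 1 to 12 rows; each row shifts and turns the commanded pose from where the row before left it, along the tool's axes as they then stand; what a row does not reach is not made up. A row lasts 1/12 s, in which the tool goes at most 41.7 mm and 7.16 degrees, less where a joint would pass 70% of its speed; a pose out of reach is approached as far as the arm can. A call with a number of a shift or a turn outside -1 to 1 is refused whole. A call with a gripper value outside its range is refused whole. The fingers move at their own pace and stop on an object; "grip_force" is the grip in N (left out, the last holds). Time passes only in rows, so rows that do not move let the fingers close. It gives the time, the measured TCP pose, the force, the opening and the grip force at its end, in the units of the state.
- r.get_state(): the state, without advancing time (a new reading comes with each control period).
- r.read_camera(name): name is "side" or "top"; returns a dict with "color" (420x560x3 uint8, red, green, blue), "z_map" (420x560 float32, mm along the optical axis (not along the pixel's ray), 0 where there is no reading), "mtx" (3x3 intrinsics, pixels), "position" and "rotation" of the camera in the world. Camera axes: x right, y down, z forward; pixel columns grow to the right and rows downward; lengths in mm; the calibration is good to about 2 mm. A picture is of the moment at which its call begins.
- r.job_done(): hands the job in; it is judged then, once.
Trained networks look in the newest picture that a camera, given by its name, has taken for a name from the list of things; names that differ only in an ending like _2 or _b are one class to them, and where a whole thing is asked for, a point or a joint stands for the part that bears it (a point fixed in the world has none). Each returns a list of dicts, best first, with "confidence" (0 to 1); they miss things now and then, are a little off and sometimes report something else, mostly with a low value. They report only what shows in the picture. A call takes as long as a camera call. They do not tell look-alikes from the thing itself.
- r.boxes_of(camera, label): "bbox" ([left, top, right, bottom] in pixels, round what is visible of it).
- r.regions_of(camera, label): "mask" (420x560 bool, what is visible of it) and "bbox" ([left, top, right, bottom] in pixels, round what is visible of it).
- r.mark_of(camera, label): "xy" ([column, row] in pixels: a listed point, or the origin of a listed thing).
The state is a dict: "t": time; "q": joint angles; "dq": joint speeds; "joint_efforts": joint torques, N m; "ee_pos": TCP position; "tcp_rot": TCP orientation; "force": force on the tool from outside, world axes, zero at the start; "ft_torque": the same for the moment, N m; "opening": finger opening in mm; "gripper_force": force on a finger pad.
Only numpy, scipy, OpenCV 4.12 (cv2) and the standard library are available. Lean on these libraries where they do the work, as an engineer would, in place of code of your own. Each camera call takes 0.05 s, during which the arm holds its last target. There are 200 camera calls.

## Working session

There is one attempt and no reset: what is moved stays moved. The work goes in short steps, Python scripts to look and compute and a tool call to move; the robot and the scene stay as the last step left them, time stands still between calls to the robot, and variables do not carry over. Pictures are saved under pics/ and viewed, at most 10 in all, crops included, and the job is handed in when it is done.

Besides the shell and the picture viewer there is one more tool, called after "Request:" in YAML: its name, and indented under it one key for each argument. apply_moves: Moves the arm, as the interface text tells. Shift numbers are shares of 30 mm and turn numbers shares of 0.1 rad, none past 1 either way. Its arguments: {"type":"object","properties":{"commands":{"type":"array","items":{"type":"array","items":{"type":"number","minimum":-1,"maximum":1}}},"grip_force":{"type":"number"}},"required":["commands"]}

```bash
mkdir -p pics; cat > h.py <<'E'
import numpy as np, cv2
from cell import r
def cloud(c):
    z=c["z_map"].astype(float);K=np.array(c["mtx"]);v,u=np.mgrid[0:420,0:560]
    P=np.stack([(u-K[0,2])/K[0,0]*z,(v-K[1,2])/K[1,1]*z,z],-1)
    R=np.array(c["rotation"])
    if R.shape!=(3,3): R=cv2.Rodrigues(R.astype(float))[0]
    W=P@R.T+np.array(c["position"]); W[z==0]=np.nan
    return W
E
python3 - <<'E'
from h import *
s=r.get_state();print(s["t"],s["ee_pos"],s["tcp_rot"],s["force"],r.tcp_to_grasp)
ims=[]
for n in("top","side"):
    c=r.read_camera(n);W=cloud(c);print(n,c["position"],np.shape(c["rotation"]))
    np.savez(n+".npz",W=W,**{k:c[k] for k in c})
    cv2.imwrite(f"pics/{n}0.png",c["color"][:,:,::-1])
    for l in("console","mug","lid","lid_press","top_mid","candle","statuette","tumbler","remote"):
        try:
            for m in r.mark_of(n,l)[:2]:
                x,y=m["xy"];print(l,"mark",np.round(m["xy"]),round(m["confidence"],2),W[int(np.clip(y,0,419)),int(np.clip(x,0,559))].round(0))
        except Exception as e: print(l,e)
    for l in("mug","lid","console"):
        for m in r.regions_of(n,l)[:3]:
            p=W[m["mask"]];print(l,"reg",np.round(m["bbox"]),round(m["confidence"],2),np.nanmedian(p,0).round(0),np.nanpercentile(p,[2,98],axis=0).round(0).tolist())
E
```

```text
0.0 [152.32362266 631.26642155 230.05453362] [-0.37100616 -3.11922201  0.00321088] [ 0.23525188 -0.39004435  0.43485344] 18.700000000000003
top [ 304.8875106     6.71247433 1195.61089172] (3,)
console mark [274. 205.] 0.9 [542.  58.  87.]
console mark [130. 225.] 0.36 [509. 443.   3.]
mug mark [222. 202.] 0.97 [549. 186. 101.]
mug mark [154. 279.] 0.9 [363. 371.  12.]
lid it knows: candle, console, lid_press, mug, remote, statuette, top_mid, tumbler
lid_press mark [226. 222.] 0.64 [498. 176.  93.]
candle mark [468. 178.] 0.89 [ 619. -437.   63.]
statuette mark [127. 175.] 0.7 [640. 455.  27.]
tumbler mark [132. 226.] 0.95 [491. 405.  95.]
remote mark [472. 277.] 0.77 [ 368. -447.   19.]
mug reg [199. 179. 238. 221.] 0.9 [554. 193. 128.] [[497.0, 147.0, 94.0], [591.0, 223.0, 179.0]]
mug reg [120. 260. 166. 292.] 0.76 [369. 388.  39.] [[329.0, 337.0, 2.0], [403.0, 431.0, 89.0]]
lid reg [190. 154. 274. 233.] 0.73 [580. 140.  90.] [[480.0, 66.0, 83.0], [665.0, 258.0, 94.0]]
console reg [184. 147. 363. 256.] 0.69 [554.  39.  89.] [[441.0, -141.0, 14.0], [677.0, 262.0, 94.0]]
side [ -59.51
[... 287 characters left out ...]
9 [550. -34.  90.]
candle mark [399. 316.] 0.62 [ 610. -480.   29.]
statuette mark [236. 170.] 0.56 [634. 445.  17.]
tumbler mark [211. 181.] 0.92 [501. 400.  25.]
remote mark [314. 357.] 0.98 [ 362. -460.   14.]
mug reg [227. 159. 264. 193.] 0.79 [543. 163. 146.] [[497.0, 141.0, 26.0], [614.0, 434.0, 178.0]]
mug reg [167. 173. 191. 208.] 0.77 [364. 346.  56.] [[330.0, 332.0, 1.0], [404.0, 413.0, 87.0]]
lid reg [228. 161. 263. 193.] 0.69 [543. 162. 146.] [[497.0, 141.0, 17.0], [619.0, 437.0, 178.0]]
lid reg [230. 171. 294. 206.] 0.66 [577. 128.  90.] [[480.0, 60.0, 86.0], [668.0, 239.0, 93.0]]
console reg [223. 172. 331. 271.] 0.7 [528. -42.  88.] [[433.0, -165.0, 3.0], [674.0, 242.0, 92.0]]
```

```bash
python3 - <<'E'
from h import *
d=np.load("top.npz");W=d["W"];C=d["color"].astype(int)
g=C.sum(2)
sel=(abs(W[...,2]-90)<5)&(W[...,0]>400)&(W[...,1]>-250)&(W[...,1]<330)&(W[...,0]<720)
sel=cv2.morphologyEx(sel.astype(np.uint8),cv2.MORPH_OPEN,np.ones((3,3)))
n,lab,st,_=cv2.connectedComponentsWithStats(sel);k=1+st[1:,4].argmax();sel=lab==k
for nm,m in(("all",sel),("white",sel&(g>450)),("black",sel&(g<250))):
    print(nm,m.sum(),cv2.minAreaRect(W[m][:,:2].astype(np.float32)),np.median(W[m][:,2]))
# mug rim
m=(W[...,2]>165)&(W[...,2]<190)&(abs(W[...,0]-550)<70)&(abs(W[...,1]-185)<70)
print("rim",cv2.minEnclosingCircle(W[m][:,:2].astype(np.float32)),m.sum())
m=(W[...,2]>100)&(W[...,2]<190)&(abs(W[...,0]-550)<90)&(abs(W[...,1]-185)<70)
print("mug",np.nanpercentile(W[m],[1,99],axis=0).round())
im=cv2.imread("pics/top0.png")[110:310,90:500];cv2.imwrite("pics/t1.png",cv2.resize(im,None,fx=1.9,fy=1.9,interpolation=cv2.INTER_CUBIC))
E
```

```text
all 6308 ((543.3135986328125, -41.14366149902344), (214.8134002685547, 200.1276397705078), 78.85938262939453) 88.90708825505612
white 6292 ((543.495849609375, -41.17665100097656), (214.82485961914062, 199.7172393798828), 78.91045379638672) 88.91259139846215
black 0 ((0.0, 0.0), (0.0, 0.0), 0.0) nan
rim ((541.8544311523438, 192.12709045410156), 49.83971405029297) 301
mug [[492. 145. 100.]
 [592. 224. 180.]]
  return _methods._mean(a, axis=axis, dtype=dtype,
  ret = ret.dtype.type(ret / rcount)
```

View pics/t1.png

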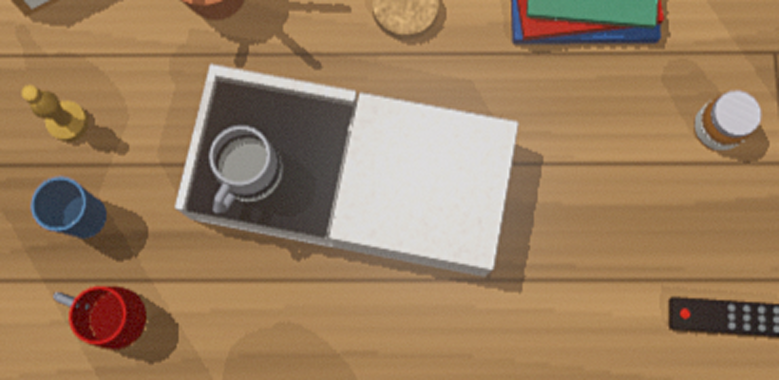

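View pics/side0.png

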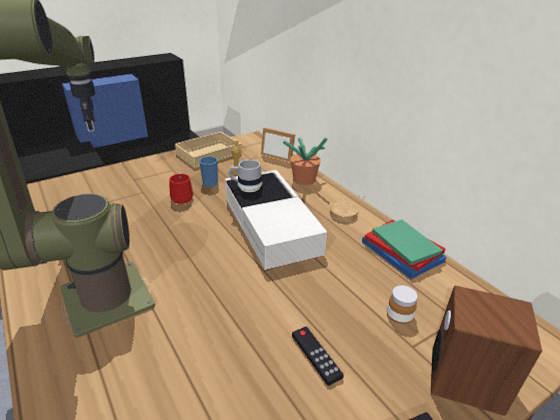

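The top view shows the grey mug on the black lid, in the crop around (245,162), with its handle towards the front left. The white top is on the right and is clear. The red look-alike sits at the lower left and the statuette and tumbler are to the left, so I'll leave all three. Fitting the console gives a yaw of about -11.1 deg and an origin near (563,59), and lid_press agrees with that. First I'll turn the tool so that its x is console y.

Request:
apply_moves:
  commands:
    - [0,0,0,0,0,1,0]
    - [0,0,0,0,0,1,0]
    - [0,0,0,0,0,1,0]
    - [0,0,0,0,0,1,0]
    - [0,0,0,0,0,1,0]
    - [0,0,0,0,0,1,0]
    - [0,0,0,0,0,1,0]
    - [0,0,0,0,0,1,0]
    - [0,0,0,0,0,1,0]
    - [0,0,0,0,0,1,0]
    - [0,0,0,0,0,1,0]
    - [0,0,0,0,0,1,0]

```text
t: 2.2
ee_pos: [152.5, 631.8, 231.3]
tcp_rot: [2.074, 2.36, -0.0]
force: [0.7, 0.0, 0.8]
opening: 42.4
gripper_force: 0.0
```

Request:
apply_moves:
  commands:
    - [0,0,0,0,0,1,0]
    - [0,0,0,0,0,1,0]
    - [0,0,0,0,0,1,0]
    - [0,0,0,0,0,0.3,0]
    - [0,0,0,0,0,0,0]

```text
t: 2.62
ee_pos: [152.5, 631.8, 231.3]
tcp_rot: [2.429, 1.993, -0.0]
force: [-0.4, -0.1, 0.3]
opening: 42.5
gripper_force: 0.0
```

```bash
cat >> h.py <<'E'
yw=np.deg2rad(-11.1);X=np.array([np.cos(yw),np.sin(yw)]);Y=np.array([-np.sin(yw),np.cos(yw)]);O=np.array([543.4,-41.2])+102.5*Y
def con(p): p=np.asarray(p)[...,:2]-O; return np.stack([p@X,p@Y],-1)
def st():
    s=r.get_state();R=cv2.Rodrigues(np.array(s["tcp_rot"],float))[0]
    print("t",round(s["t"],2),"tcp",np.round(s["ee_pos"],1),"con",con(s["ee_pos"]).round(1),"R axes(con yaw deg of toolx)",np.rad2deg(np.arctan2(R[1,0],R[0,0])-yw).round(1),"toolz",R[:,2].round(3),"F",np.round(s["force"],1),"open",s["opening"])
def mugfit(n="top"):
    from scipy.optimize import least_squares
    W=cloud(r.read_camera(n));out=[]
    for m in r.regions_of(n,"mug")[:3]:
        p=W[m["mask"]];p=p[~np.isnan(p[:,0])];p=p[(p[:,2]>168)&(p[:,2]<185)]
        if len(p)<20: continue
        f=least_squares(lambda c:np.hypot(p[:,0]-c[0],p[:,1]-c[1])-35.5,np.median(p[:,:2],0),loss="soft_l1",f_scale=2)
        print(n,"mug axis",f.x.round(1),"con",con(f.x).round(1),len(p),"ztop",np.percentile(p[:,2],95).round(1),"res",np.median(abs(f.fun)).round(1))
E
python3 -c "
from h import *
print(O);st();mugfit('top');mugfit('side')"
```

```text
[563.13350157  59.38249806]
t 2.62 tcp [152.5 631.8 231.3] con [-513.2  482.7] R axes(con yaw deg of toolx) 89.8 toolz [ 0. -0. -1.] F [-0.4 -0.1  0.3] open 42.5007314547691
top mug axis [552.5 186.4] con [-34.9 122.6] 269 ztop 180.4 res 1.4
side mug axis [555.8 183.1] con [-31. 120.] 135 ztop 178.2 res 1.6
```

Request:
apply_moves:
  commands:
    - [-0.55,0.94,0,0,0,0,0]
    - [-0.55,0.94,0,0,0,0,0]
    - [-0.55,0.94,0,0,0,0,0]
    - [-0.55,0.94,0,0,0,0,0]
    - [-0.55,0.94,0,0,0,0,0]
    - [-0.55,0.94,0,0,0,0,0]
    - [-0.55,0.94,0,0,0,0,0]
    - [-0.55,0.94,0,0,0,0,0]
    - [-0.55,0.94,0,0,0,0,0]
    - [-0.55,0.94,0,0,0,0,0]
    - [-0.55,0.94,0,0,0,0,0]
    - [-0.55,0.94,0,0,0,0,0]

```text
t: 3.82
ee_pos: [446.9, 370.5, 231.6]
tcp_rot: [2.428, 1.994, 0.001]
force: [0.3, 0.6, 0.1]
opening: 42.5
gripper_force: 0.0
```

Request:
apply_moves:
  commands:
    - [-0.55,0.94,0,0,0,0,0]
    - [-0.55,0.94,0,0,0,0,0]
    - [-0.55,0.94,0,0,0,0,0]
    - [-0.55,0.94,0,0,0,0,0]
    - [-0.55,0.94,0,0,0,0,0]
    - [0,0,0,0,0,0,0]
    - [0,0,0,0,0,0,0]

```text
t: 4.4
ee_pos: [569.0, 262.2, 231.1]
tcp_rot: [-2.43, -1.99, 0.001]
force: [-1.0, 0.6, -0.2]
opening: 43.0
gripper_force: 0.0
```

```bash
python3 -c "
from h import *
st()
c=r.read_camera('top');cv2.imwrite('pics/t2.png',cv2.resize(c['color'][110:310,90:390,::-1],None,fx=2,fy=2))"
```

```text
t 4.4 tcp [569.  262.2 231.1] con [-33.3 200.1] R axes(con yaw deg of toolx) 89.7 toolz [-0.001  0.    -1.   ] F [-1.   0.6 -0.2] open 42.95565390190147
```

View pics/t2.png

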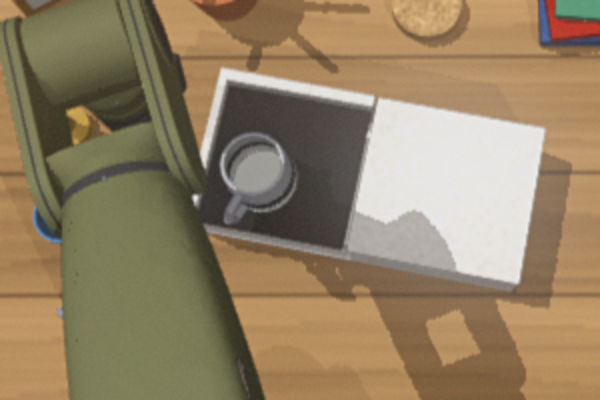

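The arm is beside the mug, which is at (258,170) in the crop, and on its +y side. I'll lower it to about 28 mm above the lid.

Request:
apply_moves:
  commands:
    - [0,0,0.8,0,0,0,0]
    - [0,0,0.8,0,0,0,0]
    - [0,0,0.8,0,0,0,0]
    - [0,0,0.8,0,0,0,0]
    - [0,0,0.5,0,0,0,0]
    - [0,0,0,0,0,0,0]
    - [-0.2,0,0,0,0,0,0]
    - [-0.2,0,0,0,0,0,0]
    - [-0.2,0,0,0,0,0,0]
    - [0,0,0,0,0,0,0]
    - [0,0,0,0,0,0,0]

```text
t: 5.37
ee_pos: [565.3, 245.5, 121.9]
tcp_rot: [2.428, 1.992, 0.004]
force: [-0.3, -0.7, 0.2]
opening: 43.0
gripper_force: 0.0
```

```bash
python3 -c "
from h import *
st()
mugfit('side')
c=r.read_camera('side');cv2.imwrite('pics/s2.png',cv2.resize(c['color'][100:280,170:370,::-1],None,fx=3,fy=3))"
```

```text
t 5.37 tcp [565.3 245.5 121.9] con [-33.7 183. ] R axes(con yaw deg of toolx) 89.8 toolz [ 0.002  0.001 -1.   ] F [-0.3 -0.7  0.2] open 43.0354388516527
side mug axis [556.3 183. ] con [-30.5 120. ] 148 ztop 178.4 res 1.8
```

View pics/s2.png

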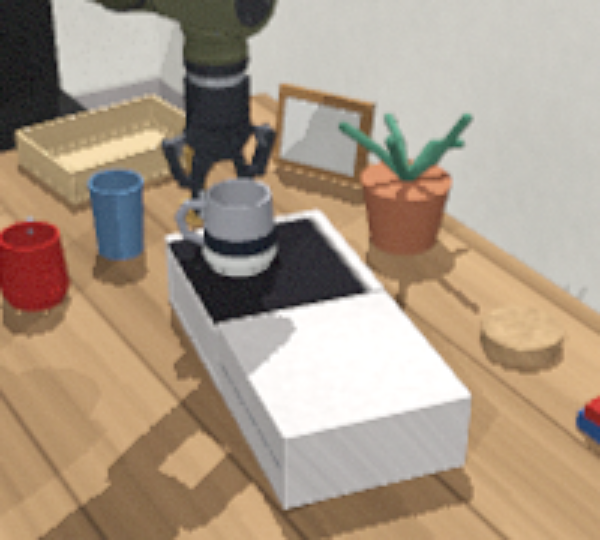

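Request:
apply_moves:
  commands:
    - [-0.1,0,0.1,0,0,0,0]
    - [-0.1,0,0,0,0,0,0]
    - [-0.1,0,0,0,0,0,0]
    - [-0.1,0,0,0,0,0,0]
    - [-0.1,0,0,0,0,0,0]
    - [-0.1,0,0,0,0,0,0]
    - [-0.15,0,0,0,0,0,0]
    - [-0.15,0,0,0,0,0,0]
    - [-0.15,0,0,0,0,0,0]
    - [-0.15,0,0,0,0,0,0]
    - [-0.15,0,0,0,0,0,0]
    - [-0.15,0,0,0,0,0,0]

```text
t: 6.52
ee_pos: [555.6, 201.1, 117.3]
tcp_rot: [-2.428, -1.993, 0.0]
force: [-0.0, 1.9, -0.2]
opening: 42.5
gripper_force: 0.9
```

```bash
python3 -c "
from h import *
st()
mugfit('side')"
```

```text
t 6.52 tcp [555.6 201.1 117.3] con [-34.6 137.7] R axes(con yaw deg of toolx) 89.9 toolz [-0.  0. -1.] F [-0.   1.9 -0.2] open 42.489481246447866
side mug axis [545.8 152.9] con [-35.   88.4] 145 ztop 178.8 res 1.7
```

Request:
apply_moves:
  commands:
    - [-0.15,0,0,0,0,0,0]
    - [-0.2,0,0,0,0,0,0]
    - [-0.2,0,0,0,0,0,0]
    - [-0.2,0,0,0,0,0,0]
    - [-0.2,0,0,0,0,0,0]
    - [-0.2,0,0,0,0,0,0]
    - [-0.2,0,0,0,0,0,0]
    - [-0.2,0,0,0,0,0,0]
    - [-0.2,0,0,0,0,0,0]
    - [-0.2,0,0,0,0,0,0]
    - [-0.15,0,0,0,0,0,0]
    - [-0.15,0,0,0,0,0,0]

```text
t: 7.62
ee_pos: [542.7, 134.9, 117.5]
tcp_rot: [2.428, 1.993, 0.001]
force: [0.1, 1.8, 0.8]
opening: 42.7
gripper_force: 1.2
```

```bash
python3 -c "
from h import *
st()
mugfit('side')"
```

```text
t 7.62 tcp [542.7 134.9 117.5] con [-34.5  70.2] R axes(con yaw deg of toolx) 89.9 toolz [ 0.  0. -1.] F [0.1 1.8 0.8] open 42.73304954127393
```

Request:
apply_moves:
  commands:
    - [-0.15,0,0,0,0,0,0]
    - [-0.15,0,0,0,0,0,0]
    - [-0.15,0,0,0,0,0,0]
    - [-0.15,0,0,0,0,0,0]
    - [-0.15,0,0,0,0,0,0]
    - [-0.15,0,0,0,0,0,0]
    - [-0.15,0,0,0,0,0,0]
    - [-0.15,0,0,0,0,0,0]
    - [-0.15,0,0,0,0,0,0]
    - [-0.15,0,0,0,0,0,0]
    - [-0.15,0,0,0,0,0,0]
    - [-0.15,0,0,0,0,0,0]

```text
t: 8.72
ee_pos: [531.5, 81.6, 116.7]
tcp_rot: [-2.428, -1.993, 0.003]
force: [0.6, 1.3, -1.6]
opening: 43.3
gripper_force: 0.8
```

```bash
python3 -c "
from h import *
st()
mugfit('side');mugfit('top')"
```

```text
t 8.72 tcp [531.5  81.6 116.7] con [-35.3  15.7] R axes(con yaw deg of toolx) 89.9 toolz [-0.001 -0.001 -1.   ] F [ 0.6  1.3 -1.6] open 43.267390216998145
side mug axis [522.3  32.5] con [-34.9 -34.3] 146 ztop 177.7 res 1.3
top mug axis [519.4  36. ] con [-38.4 -31.4] 80 ztop 179.7 res 1.1
```

Request:
apply_moves:
  commands:
    - [-0.15,0,0,0,0,0,0]
    - [-0.15,0,0,0,0,0,0]
    - [-0.15,0,0,0,0,0,0]
    - [-0.15,0,0,0,0,0,0]
    - [-0.15,0,0,0,0,0,0]
    - [-0.15,0,0,0,0,0,0]
    - [-0.15,0,0,0,0,0,0]
    - [-0.15,0,0,0,0,0,0]
    - [-0.15,0,0,0,0,0,0]
    - [-0.15,0,0,0,0,0,0]
    - [-0.1,0,0,0,0,0,0]
    - [-0.05,0,0,0,0,0,0]

```text
t: 9.92
ee_pos: [522.5, 33.4, 117.3]
tcp_rot: [2.429, 1.993, 0.0]
force: [1.2, 1.7, -0.0]
opening: 42.7
gripper_force: 0.8
```

Request:
apply_moves:
  commands:
    - [0,0,0,0,0,0,0]
    - [0.2,0,0,0,0,0,0]
    - [0.4,0,0,0,0,0,0]
    - [0.6,0,0,0,0,0,0]
    - [0.6,0,0,0,0,0,0]
    - [0.6,0,0,0,0,0,1]
    - [0.6,0,-0.6,0,0,0,1]
    - [0.4,0,-0.6,0,0,0,1]
    - [0,0,0,0,0,0,1]
    - [0,0,0,0,0,0,1]

```text
t: 10.75
ee_pos: [543.3, 135.0, 154.4]
tcp_rot: [2.425, 1.995, 0.003]
force: [-0.5, -0.6, 0.4]
opening: 0.3
gripper_force: 0.0
```

```bash
python3 -c "
from h import *
st()
mugfit('side');mugfit('top')
c=r.read_camera('side');cv2.imwrite('pics/s3.png',cv2.resize(c['color'][100:280,170:370,::-1],None,fx=3,fy=3))"
```

```text
t 10.75 tcp [543.3 135.  154.4] con [-34.1  70.4] R axes(con yaw deg of toolx) 90.0 toolz [ 0.003 -0.    -1.   ] F [-0.5 -0.6  0.4] open 0.3270245483094369
side mug axis [513.  -15.4] con [-34.8 -83.1] 171 ztop 178.3 res 1.5
top mug axis [509.8 -11. ] con [-38.8 -79.3] 220 ztop 179.4 res 1.1
```

View pics/s3.png

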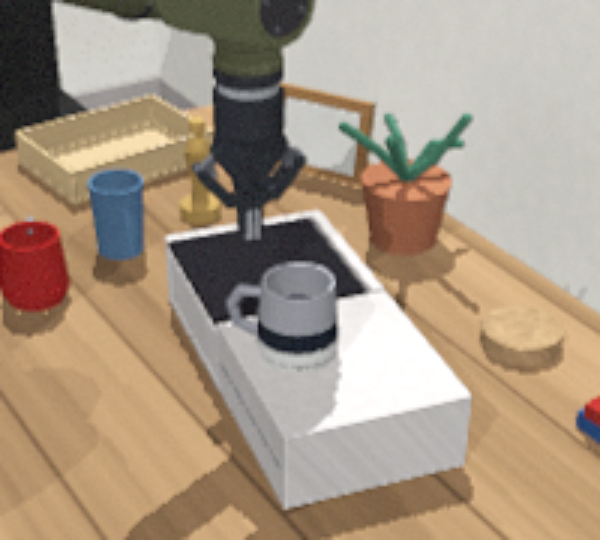

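The mug stands on the white top at about console (-36,-81) and is clear of the lid. Next I'll go to lid_press with the fingers shut.

Request:
apply_moves:
  commands:
    - [0.5,-0.85,0,0,0,0,1]
    - [0.57,-0.85,0,0,0,0,1]
    - [0,0,0,0,0,0,1]
    - [0,0,0.8,0,0,0,1]
    - [0,0,0.6,0,0,0,1]
    - [0,0,0.3,0,0,0,1]
    - [0,0,0.1,0,0,0,1]
    - [0,0,0,0,0,0,1]
    - [0,0,0,0,0,0,1]

```text
t: 11.75
ee_pos: [499.2, 175.1, 99.8]
tcp_rot: [2.428, 1.993, 0.001]
force: [0.8, 0.5, 0.7]
opening: -0.1
gripper_force: 0.0
```

```bash
python3 -c "
from h import *
st()
c=r.read_camera('side');cv2.imwrite('pics/s4.png',cv2.resize(c['color'][140:230,200:320,::-1],None,fx=5,fy=5))"
```

```text
t 11.75 tcp [499.2 175.1  99.8] con [-85.  101.2] R axes(con yaw deg of toolx) 89.8 toolz [ 0.001  0.    -1.   ] F [0.8 0.5 0.7] open -0.0607963798560074
```

View pics/s4.png

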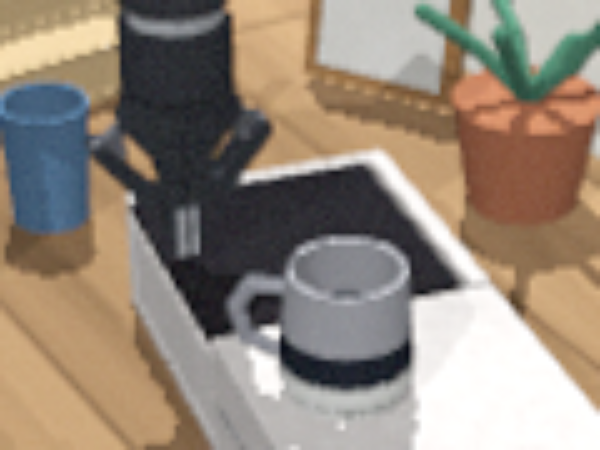

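The fingertip is just above the lid near its front edge, at (187,255). I'll press down gently.

Request:
apply_moves:
  commands:
    - [0,0,0.1,0,0,0,1]
    - [0,0,0.1,0,0,0,1]
    - [0,0,0.1,0,0,0,1]
    - [0,0,0.07,0,0,0,1]
    - [0,0,0,0,0,0,1]

```text
t: 12.22
ee_pos: [499.1, 175.4, 89.2]
tcp_rot: [2.428, 1.993, 0.001]
force: [-1.2, -0.1, 6.7]
opening: 0.0
gripper_force: 3.2
```

Request:
apply_moves:
  commands:
    - [0,0,0.05,0,0,0,1]
    - [0,0,0.05,0,0,0,1]
    - [0,0,0,0,0,0,1]

```text
t: 12.47
ee_pos: [499.1, 175.4, 87.1]
tcp_rot: [2.428, 1.993, 0.0]
force: [-3.7, -2.2, 10.0]
opening: -0.1
gripper_force: 4.8
```

Request:
apply_moves:
  commands:
    - [0,0,0.05,0,0,0,1]
    - [0,0,0,0,0,0,1]

```text
t: 12.63
ee_pos: [499.0, 175.4, 85.4]
tcp_rot: [2.428, 1.993, 0.0]
force: [-3.7, -1.4, 7.5]
opening: -0.2
gripper_force: 3.8
```

The force has dropped, so the catch probably let go. I'll lift and look.

Request:
apply_moves:
  commands:
    - [0,0,-0.3,0,0,0,1]
    - [0,0,-0.8,0,0,0,1]
    - [0,0,-1,0,0,0,1]
    - [0,0,-1,0,0,0,1]
    - [0,0,-1,0,0,0,1]
    - [0,0,-1,0,0,0,1]
    - [0,0,-0.5,0,0,0,1]
    - [0,0,0,0,0,0,1]
    - [0,0,0,0,0,0,1]
    - [0,0,0,0,0,0,1]
    - [0,0,0,0,0,0,1]
    - [0,0,0,0,0,0,1]

```text
t: 13.63
ee_pos: [497.7, 175.1, 249.5]
tcp_rot: [-2.427, -1.992, 0.005]
force: [0.1, -0.0, -0.3]
opening: 0.4
gripper_force: 0.0
```

Request:
apply_moves:
  commands:
    - [0,0,-0.5,0,0,0,1]
    - [0,0,0,0,0,0,1]
    - [0,0,0,0,0,0,1]
    - [0,0,0,0,0,0,1]
    - [0,0,0,0,0,0,1]
    - [0,0,0,0,0,0,1]
    - [0,0,0,0,0,0,1]
    - [0,0,0,0,0,0,1]
    - [0,0,0,0,0,0,1]
    - [0,0,0,0,0,0,1]
    - [0,0,0,0,0,0,1]
    - [0,0,0,0,0,0,1]

```text
t: 14.63
ee_pos: [498.6, 175.3, 266.8]
tcp_rot: [2.428, 1.993, 0.0]
force: [0.3, -0.1, 0.1]
opening: -0.2
gripper_force: 0.0
```

```bash
python3 -c "
from h import *
st();mugfit('side');mugfit('top')
c=r.read_camera('side');W=cloud(c);K=con(W);m=(K[...,0]>-110)&(K[...,0]<60)&(K[...,1]>20)&(K[...,1]<70)&(W[...,2]>95)&(c['color'].sum(2)<250)
print('lid slope rad',np.arctan(-np.polyfit(K[m][:,0],W[m][:,2],1)),m.sum())
cv2.imwrite('pics/s5.png',cv2.resize(c['color'][100:280,170:370,::-1],None,fx=3,fy=3))"
```

```text
t 14.63 tcp [498.6 175.3 266.8] con [-85.6 101.3] R axes(con yaw deg of toolx) 89.9 toolz [ 0.  0. -1.] F [ 0.3 -0.1  0.1] open -0.16935412941268105
side mug axis [513.1 -15.2] con [-34.7 -82.9] 170 ztop 178.0 res 1.5
lid slope rad [ 1.19796213 -1.56716642] 1272
```

View pics/s5.png

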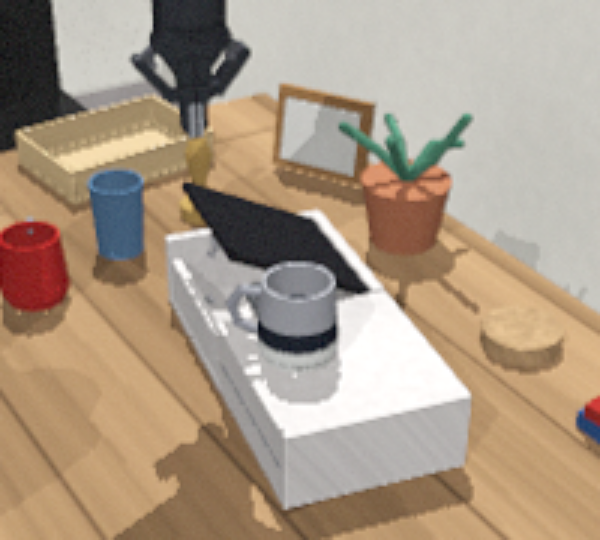

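The lid stands ajar, the mug is on the white top, and the other things haven't moved.

```bash
python3 -c "
from cell import r
print(r.job_done())"
```

```text
the job is handed in; nothing more can be done
None
```

I slid the mug upright onto the white top and pressed the lid's catch, and the lid sprang ajar. The job is handed in at about 15 s; the last picture showed the mug standing clear of the lid and the other things apparently where they were. The lid's angle was judged by eye only, because my slope fit failed.

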